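# Load the battery stick into the spring cradle

### The arm

A 6-joint arm with a two-finger parallel gripper is mounted at the origin on a cart in front of the work surface, level with it; the furniture and walls round the work are solid. World frame = base frame: x ahead of the robot, y to its left, z up, the work surface at z = 0. Lengths are in mm, angles in degrees, forces in N, time in s.
With the tool pointing down it reaches from about 250 to 775 mm from the base axis. Payload 4 kg.
Tool frame: the origin (TCP) lies at the centre of the arm's flange, where the gripper is bolted on; the fingertips stand 199 mm ahead of it and the grasp point (between the pads) lies r.grip_point_offset ahead of it (r.grip_point_offset is the distance from the TCP to the grasp point, in mm); z points along the fingers, y is the line along which they close (so a half turn about z gives the same grasp; the last joint's range is limited). The gripper opens to 94 mm and grips with 3 to 60 N. Pads are 16 mm wide; open, the fingers measure 119 mm over their backs; the gripper's body (75 mm by 177 mm) begins 78 mm behind the grasp point.
Start: joints at [-77.527, 4.996, 78.535, -0, 96.463, -5.907], TCP at [173.423, -521.943, 404.706] pointing down, gripper open.
Joint ranges: [-177.83, 177.83], [-43.37, 116.18], [15.69, 146.23], [-61.86, 241.86], [9.47, 152.12], [-147.06, 147.06]. Speed limits (degrees/s): [159.86, 159.86, 180, 180, 180, 180].

### API

Orientations are given as a 3x3 rotation matrix whose columns are the frame's x, y, z axes.
In Python, from station import r gives the robot as it stands.
- The arm moves only by the tool send_rows, never from a script. Its argument "moves" is a list of rows, each an object with "hand": the gripper's target within -1 to 1 (shut at 1, half-way at 0, fully open at -1); "dp": the shift along the tool's x, y, z in units of 200 mm (1.0 is 200 mm), a list of three; "rotation": the turn, a rotation vector about the tool's x, y, z in units of 180 degrees (1.0 is 180 degrees), a list of three. In form: [{"hand": hand, "dp": [x, y, z], "rotation": [rx, ry, rz]}, ...]. A call has exactly 8 rows; each row is the pose to reach, as a shift and turn from the pose commanded when the call began, along the tool's axes at that moment, turning the shorter way round; what a row does not reach only later rows make up. A row lasts 1/12 s, in which the tool goes at most 41.7 mm and 7.16 degrees, less where a joint would pass 70% of its speed; a pose out of reach is approached as far as the arm can. A call with a number of a shift or a turn outside -1 to 1 is refused whole. A call with a gripper value outside its range is refused whole. The fingers move at their own pace and stop on an object; the grip force is fixed at half the most. Time passes only in rows, so rows that repeat a pose let the fingers close, or fill a call up. It gives the time, the measured TCP pose, the force, the opening and the grip force at its end, in the units of the state.
- r.observe(): the state, without advancing time (a new reading comes with each control period).
- r.grab_frame(name): name is "scene" or "side" or "wrist"; returns (picture, depth): 420x560x3 uint8, blue, green, red; 420x560 float32, mm along the optical axis (not along the pixel's ray), 0 where there is no reading.
- r.calibration(name): a dict with "fov_y" (degrees; the focal length in pixels is half the picture's height over the tangent of half this angle, whatever the lens; pixels are square), "cx", "cy" (the principal point, pixels), "R" (3x3) and "t" (3): a world point X has camera coordinates R X + t. Camera axes: x right, y down, z forward; pixel columns grow to the right and rows downward; lengths in mm; the calibration is good to about 2 mm. A picture is of the moment at which its call begins: read the wrist's pose just before it. calibration takes no time and is no camera call; for the wrist camera it gives the pose at the moment of the call.
- r.hand_in(): hands the job in; it is judged then, once.
The state is a dict: "time": time; "joints": joint angles; "joint_velocities": joint speeds; "effort": joint torques, N m; "tcp_pos": TCP position; "tcp_rot": TCP orientation; "ft_force": force on the tool from outside, world axes, zero at the start; "moment": the same for the moment, N m; "grip_width": finger opening in mm; "grasp_force": force on a finger pad.
Only numpy, scipy, OpenCV 4.12 (cv2) and the standard library are available. Lean on these libraries where they do the work, as an engineer would, in place of code of your own. Each camera call takes 0.05 s, during which the arm holds its last target. There are 200 camera calls.

### The job

Draw the blue battery stick out of its white charging sleeve by its exposed minus end, put it down on the bench, let go and take it again nearer its red-banded plus end. Then load it into the grey cradle: tilt it, push the black-banded minus end in under the see-through hood and back against the coil spring, and drop the plus end in behind the yellow end wall, so that it lies flat and fully home. Leave the beaker and the sample bottle where they stand.

Things in the scene. Friction and masses are not known exactly. Their poses are not given: they have to be found in the camera images.
- battery: blue battery stick, rounded bar 36 (x) x 120 (y) x 28 (z) mm, about 160 g; origin at the centre of its underside. Plus end (red band, brass disc) at local -y, minus end (black band, steel disc) at local +y. At the start it lies on the bench with its plus end inside the sleeve, axes parallel to the sleeve's, minus end sticking out 42 to 48 mm
- battery_plus (a point): centre of the battery's plus end face, local (0, -60, 14) mm
- battery_minus (a point): centre of the battery's minus end face, local (0, 60, 14) mm
- sleeve: white charging sleeve fixed to the bench, 52 (x) x 84 (y) x 36 (z) mm; origin at the centre of its underside. Mouth at local y = 42 mm, facing +y; back closed (inner face y = -38). Inside 42 wide, 32 high, no floor: the battery lies on the bench and is drawn out along local +y. Fixing lugs at its sides, 4 mm high, to x = +-43
- cradle: grey battery cradle fixed to the bench; origin at the middle of the bay, on the bench surface. Own frame, mm: base plate x -40..40, y -80..126, top z = 8 (the bay's floor). Sides open for fingers from y = -46 to 15. Coil spring at the +y end facing -y. Battery seated: its axes parallel to the cradle's, plus face at y = -60, minus face at y = 60, underside at z = 8
- cradle_contact (a point): centre of the copper contact on the inner face of the yellow end wall, cradle frame (0, -60, 22) mm; the plus face rests on it when seated. The wall spans y -68..-60, its top is at z = 30. Beside it low corner guides, inner faces x = +-21, y -68..-46, top z = 18
- hood_lip (a point): middle of the front lower edge of the see-through hood, cradle frame (0, 40, 46) mm. The hood spans y 40..104, underside z = 46, top z = 50, and lies on two yellow cheeks, inner faces x = +-21, outer +-28, y 15..103, between which the minus end goes and fingers cannot. Behind it, to y = 124, a green terminal block up to z = 28
- spring_face (a point): centre of the front of the spring's steel head, a disc of 23 mm diameter; with the spring free at cradle (0, 48, 22) mm, and it moves along cradle +y when pressed
- spring (a joint): travel of the spring head in m: 0 free, grows as it is pressed along cradle +y, stop at 0.024; about 0.012 with the battery seated. Its push is 1.8 N at 0 and grows by 0.45 N per mm (7.2 N seated, 12.6 N at the stop). For the tilted battery to clear the end wall it must be pressed about 15 to 20 mm
- beaker: small clear beaker, 38 mm across, 48 mm tall, standing loose; origin at the centre of its base; leave alone
- sample_bottle: small bottle with white cap, 25 mm across, 48 mm tall, standing loose; origin at the centre of its base; leave alone

How it is judged:
By the outcome, as a careful person would: the job done as asked, in the order asked, and still so for the second after the job is handed in, with the robot touching nothing.
It also fails if it takes over 56 s, if anything falls off the work surface, if the arm or the gripper's body presses on something with over 40 N, if the wrist force passes 120 N, or if a joint passes its speed limit or range.

## Working session

There is one attempt and no reset: what is moved stays moved. The work goes in short steps, Python scripts to look and compute and a tool call to move; the robot and the scene stay as the last step left them, time stands still between calls to the robot, and variables do not carry over. Pictures are saved under pics/ and viewed, at most 10 in all, crops included, and the job is handed in when it is done.

Besides the shell and the picture viewer there is one more tool, called after "Call:" by a JSON object that holds its "name" and its "arguments". send_rows: Moves the arm, as the interface text tells. Its arguments: {"type":"object","properties":{"moves":{"type":"array","items":{"type":"object","properties":{"hand":{"type":"number"},"dp":{"type":"array","items":{"type":"number"}},"rotation":{"type":"array","items":{"type":"number"}}}}}},"required":["moves"]}

```bash
mkdir -p pics; ls
cat > h.py <<'E'
import numpy as np, cv2
from station import r
def grab(n):
    c=r.calibration(n); p,d=r.grab_frame(n); return p,d,c
def pts(d,c):
    h,w=d.shape; f=h/2/np.tan(np.radians(c['fov_y'])/2)
    u,v=np.meshgrid(np.arange(w),np.arange(h))
    X=np.stack([(u-c['cx'])/f*d,(v-c['cy'])/f*d,d],-1)
    return (X-np.array(c['t']))@np.array(c['R'])
E
python3 - <<'E'
from h import *
print(r.observe(), r.grip_point_offset)
for n in ("scene","side"):
    p,d,c=grab(n); print(n,c); cv2.imwrite(f'pics/{n}0.png',p); np.savez(f'{n}0.npz',p=p,d=d,X=pts(d,c))
E
```

```text
pics
{'time': 0.0, 'joints': array([-7.75265586e+01,  5.04108627e+00,  7.86236808e+01, -1.36018249e-04,
        9.64626185e+01, -5.90738376e+00]), 'joint_velocities': array([ 0.01702426, -0.09273784,  0.07870989,  0.06589829,  0.00363929,
        0.03467769]), 'effort': array([-1.28600463e-03, -3.40184104e+01, -3.02425361e+01,  7.17769540e-02,
        3.31185828e-02, -1.60821328e-04]), 'tcp_pos': array([ 173.40354559, -521.84113973,  403.49424747]), 'tcp_rot': array([[ 9.48981733e-01,  3.15330681e-01, -4.82506145e-04],
       [ 3.15330969e-01, -9.48979278e-01,  2.17030749e-03],
       [ 2.26476205e-04, -2.21173129e-03, -9.99997528e-01]]), 'ft_force': array([ 0.5363736 , -0.07935159,  0.75299762]), 'moment': array([ 0.03847542, -0.04140586, -0.02702669]), 'grasp_force': 0.0, 'grip_width': 93.76945677092147} 180.4
scene {'fov_y': 44.92458236245678, 'cx': 280.56379211455055, 'cy': 203.48660991114474, 'R': array([[ 0.90196892, -0.43153339,  0.01519891],
       [-0.30059669, -0.65278259, -0.69535352],
       [ 0.30998985,  0.62261852, -0.71850711]]), 't': array([-519.19361327,  184.63969404,  896.80997642])}
side {'fov_y': 52.33286292659732, 'cx': 277.5309888730129, 'cy': 202.95753776538314, 'R': array([[ 0.92202403,  0.38672741, -0.0177085 ],
       [ 0.1549829 , -0.41064969, -0.89852497],
       [-0.35475622,  0.82571711, -0.43856502]]), 't': array([-502.625488  ,  -48.70895232, 1099.00385095])}
```

View pics/scene0.png

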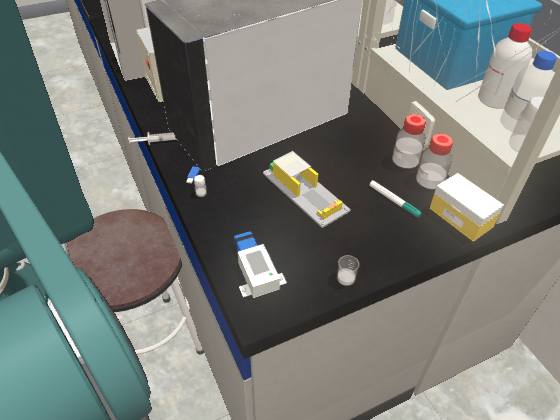

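View pics/side0.png

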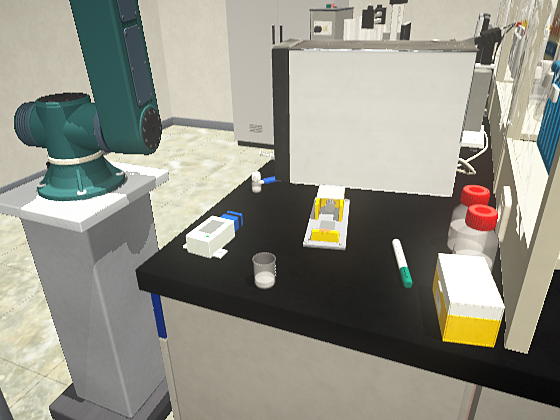

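Scene: sleeve at about (260,270), battery minus end at (245,242), cradle at (305,190) with the hood toward (285,165) and the end wall at (330,210), beaker at (347,270), bottle at (200,186). The tall box stands behind the hood. I measure these from the depth.

Run:
```python
from h import *
def rect(P,name):
    P=P.astype(np.float32); (c,s,a)=cv2.minAreaRect(P[:,:2]); print(name,len(P),np.round(c,1),np.round(s,1),round(a,1))
for n in ("scene","side"):
    D=np.load(n+'0.npz'); p=D['p'];X=D['X'];hsv=cv2.cvtColor(p,cv2.COLOR_BGR2HSV);H,S,V=cv2.split(hsv)
    z=X[...,2]; w=np.zeros(z.shape,bool)
    w[140:300,150:360]=1
    print(n)
    def rep(m,name,):
        m=m&w&(D['d']>0)
        k,l,st,ce=cv2.connectedComponentsWithStats(m.astype(np.uint8))
        for i in range(1,k):
            if st[i,4]>25:
                Q=X[l==i]; print(name,'px',np.round(ce[i]),'xyz med',np.round(np.median(Q,0)),'z5-95',np.round(np.percentile(Q[:,2],[5,95]))); rect(Q,name)
    rep((H>100)&(H<130)&(S>120)&(V>80),'blue')
    rep((H>18)&(H<35)&(S>120)&(V>100),'yellow')
    rep((S<60)&(V>110)&(z>30)&(z<42),'white36')
    rep((S<60)&(V>60)&(z>3)&(z<13),'plate8')
    rep((z>42)&(z<60),'z50')
```

```text
scene
blue px [182. 233.] xyz med [ 383.  120. -114.] z5-95 [-159.  -76.]Traceback (most recent call last):
  File "<stdin>", line 15, in <module>
  File "<stdin>", line 14, in rep
  File "<stdin>", line 3, in rect
cv2.error: OpenCV(4.12.0) /io/opencv/modules/imgproc/src/convhull.cpp:143: error: (-215:Assertion failed) total >= 0 && (depth == CV_32F || depth == CV_32S) in function 'convexHull'
```

Run:
```python
from h import *
def rect(P,name):
    P=np.ascontiguousarray(P[:,:2].astype(np.float32)).reshape(-1,1,2); (c,s,a)=cv2.minAreaRect(P); print('   rect',np.round(c,1),np.round(s,1),round(a,1))
for n in ("scene","side"):
    D=np.load(n+'0.npz'); p=D['p'];X=D['X'];hsv=cv2.cvtColor(p,cv2.COLOR_BGR2HSV);H,S,V=cv2.split(hsv)
    z=X[...,2]; w=np.zeros(z.shape,bool)
    w[140:300,150:360]=1
    print(n)
    def rep(m,name,):
        m=m&w&(D['d']>0)&(z>-10)&(z<80)
        k,l,st,ce=cv2.connectedComponentsWithStats(m.astype(np.uint8))
        for i in range(1,k):
            if st[i,4]>25:
                Q=X[l==i]; print(name,st[i,4],'px',np.round(ce[i]),'xyz med',np.round(np.median(Q,0)),'z5-95',np.round(np.percentile(Q[:,2],[5,95]))); rect(Q,name)
    rep((H>100)&(H<130)&(S>120)&(V>80),'blue')
    rep((H>18)&(H<35)&(S>120)&(V>100),'yellow')
    rep((S<60)&(V>110)&(z>30)&(z<42),'white36')
    rep((S<60)&(V>60)&(z>3)&(z<13),'plate8')
    rep((z>42)&(z<60),'z50')
```

```text
scene
blue 101 px [193. 172.] xyz med [445. 180.   7.] z5-95 [ 3. 10.]
   rect [446.2 183.8] [49.5 20.8] 56.7
blue 68 px [242. 235.] xyz med [466. -53.  27.] z5-95 [15. 29.]
   rect [469.2 -41.4] [36.4 35.9] 81.4
blue 179 px [246. 243.] xyz med [465. -77.  27.] z5-95 [23. 29.]
   rect [465.8 -77.9] [26.4 35.8] 87.4
yellow 369 px [287. 180.] xyz med [613.  47.  29.] z5-95 [11. 45.]
   rect [627.   55.2] [37.8 90.2] 10.3
yellow 205 px [310. 176.] xyz med [665.  37.  26.] z5-95 [11. 46.]
   rect [682.3  53.2] [47.  58.8] 13.3
yellow 189 px [330. 210.] xyz med [656. -63.  19.] z5-95 [10. 30.]
   rect [672.7 -52.7] [75.3 23.6] 12.6
white36 181 px [238. 148.] xyz med [555. 183.  36.] z5-95 [31. 42.]
   rect [560.8 184.5] [122.3   7.4] 8.3
white36 38 px [200. 184.] xyz med [436. 105.  38.] z5-95 [32. 41.]
   rect [437.1 105.7] [ 8.7 20.4] 85.3
white36 1120 px [258. 266.] xyz med [ 461. -142.   35.] z5-95 [33. 37.]
   rect [ 462.5 -137.5] [89.6 52.6] 86.8
white36 67 px [346. 274.] xyz med [ 598. -226.   35.] z5-95 [30. 41.]
   rect [ 600.5 -223.9] [10.7 30.1] 53.1
plate8 26 px [157. 140.] xy
[... 2786 characters left out ...]
0.] z5-95 [ 6. 12.]
   rect [648.6  24.7] [ 80.  209.4] 12.2
plate8 314 px [212. 249.] xyz med [ 490. -168.    7.] z5-95 [ 4. 13.]
   rect [ 476.4 -155.1] [100.8  66.2] 40.1
plate8 91 px [264. 285.] xyz med [ 618. -227.    8.] z5-95 [ 4. 13.]
   rect [ 615.8 -223.2] [34.3 14.3] 22.3
z50 595 px [317. 169.] xyz med [573. 187.  51.] z5-95 [43. 59.]
   rect [568.1 187.8] [205.5  14.5] 6.5
z50 52 px [256. 174.] xyz med [443. 110.  49.] z5-95 [44. 51.]
   rect [442.3 114.1] [22.8 20.5] 80.7
z50 432 px [330. 193.] xyz med [639.  62.  52.] z5-95 [47. 53.]
   rect [640.7  60.2] [56.2 94.5] 11.9
z50 220 px [264. 260.] xyz med [ 611. -212.   47.] z5-95 [42. 50.]
   rect [ 611.  -212.7] [37.1 38.3] 17.3
```

```bash
cat >> h.py <<'E'
from scipy.spatial.transform import Rotation as Ro
G=180.4
def Rt(yaw,tilt=0):
    """tool down, tool x along object's +y (object yaw deg), then object pitched minus-end-down by tilt"""
    B=Ro.from_euler('z',yaw,degrees=True)*Ro.from_euler('x',-tilt,degrees=True)
    return (B*Ro.from_matrix(np.array([[0,1,0],[1,0,0],[0,0,-1.]]))).as_matrix()
def plan(g,yaw,tilt=0):
    s=r.observe(); R=s['tcp_rot']; T=Rt(yaw,tilt)
    t=np.array(g)-G*T[:,2]
    dp=R.T@(t-s['tcp_pos'])/200; rv=Ro.from_matrix(R.T@T).as_rotvec()/np.pi
    print('t%.2f grip'%s['time'],np.round(s['tcp_pos']+G*R[:,2],1),'F',np.round(s['ft_force'],1),'w %.1f gf %.1f'%(s['grip_width'],s['grasp_force']))
    print('dp',np.round(dp,4),'rot',np.round(rv,4))
E
python3 -c "
from h import *
plan([467.8,-70.6,150],-3.2)"
```

```text
t0.10 grip [ 173.3 -521.5  223.3] F [-1.1  0.6  0. ] w 93.9 gf 0.0
dp [ 2.1082 -1.6762  0.37  ] rot [-0.0005 -0.0004 -0.3801]
```

Call:
{"name": "send_rows", "arguments": {"moves": [{"hand": -1,"dp": [0.15,-0.12,0],"rotation": [0,0,-0.025]},{"hand": -1,"dp": [0.3,-0.24,0.03],"rotation": [0,0,-0.055]},{"hand": -1,"dp": [0.45,-0.36,0.05],"rotation": [0,0,-0.085]},{"hand": -1,"dp": [0.6,-0.48,0.08],"rotation": [0,0,-0.115]},{"hand": -1,"dp": [0.75,-0.6,0.1],"rotation": [0,0,-0.14]},{"hand": -1,"dp": [0.9,-0.72,0.13],"rotation": [0,0,-0.17]},{"hand": -1,"dp": [1,-0.8,0.15],"rotation": [0,0,-0.19]},{"hand": -1,"dp": [1,-0.8,0.15],"rotation": [0,0,-0.19]}]}}

```text
time: 0.77
tcp_pos: [314.2, -303.4, 373.4]
tcp_rot: [[0.602, 0.799, -0.0], [0.799, -0.602, 0.003], [0.003, -0.002, -1.0]]
ft_force: [-0.2, 0.4, -0.2]
grip_width: 94.0
grasp_force: 0.0
```

```bash
python3 -c "
from h import *
plan([467.8,-70.6,150],-3.2)"
```

```text
t0.77 grip [ 314.2 -302.8  193. ] F [-0.2  0.4 -0.2] w 94.0 gf 0.0
dp [ 1.3913 -0.0868  0.219 ] rot [-0.0004 -0.001  -0.1877]
```

Call:
{"name": "send_rows", "arguments": {"moves": [{"hand": -1,"dp": [0.14,-0.01,0.02],"rotation": [0,0,-0.025]},{"hand": -1,"dp": [0.28,-0.02,0.04],"rotation": [0,0,-0.055]},{"hand": -1,"dp": [0.42,-0.03,0.07],"rotation": [0,0,-0.085]},{"hand": -1,"dp": [0.56,-0.04,0.1],"rotation": [0,0,-0.115]},{"hand": -1,"dp": [0.7,-0.05,0.12],"rotation": [0,0,-0.145]},{"hand": -1,"dp": [0.84,-0.06,0.15],"rotation": [0,0,-0.17]},{"hand": -1,"dp": [0.95,-0.07,0.17],"rotation": [0,0,-0.188]},{"hand": -1,"dp": [1,-0.07,0.2],"rotation": [0,0,-0.188]}]}}

```text
time: 1.43
tcp_pos: [424.0, -138.5, 334.5]
tcp_rot: [[0.06, 0.998, 0.0], [0.998, -0.06, 0.0], [0.0, 0.0, -1.0]]
ft_force: [0.8, -0.6, -0.7]
grip_width: 94.2
grasp_force: 0.0
```

Run:
```python
from h import *
plan([467.8,-70.6,150],-3.2)
p,d,c=grab('wrist'); cv2.imwrite('pics/w1.png',p); np.savez('w1.npz',p=p,d=d,X=pts(d,c))
```

```text
t1.43 grip [ 424.1 -138.5  154.1] F [ 0.8 -0.6 -0.7] w 94.2 gf 0.0
dp [0.3522 0.1979 0.0205] rot [ 0.0001 -0.0001 -0.0014]
```

View pics/w1.png

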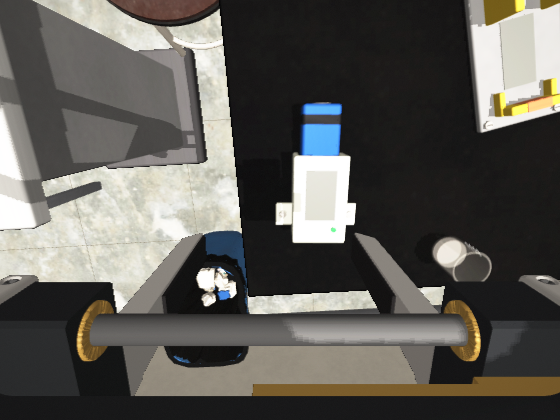

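Wrist view: battery at (302–341, 102–155) sticking out of the sleeve (292–350, 155–243), cradle corner at upper right, beaker at (465,260).

Run:
```python
from h import *
D=np.load('w1.npz');p=D['p'];X=D['X'];H,S,V=cv2.split(cv2.cvtColor(p,cv2.COLOR_BGR2HSV));z=X[...,2]
def rect(m,n):
    m=cv2.morphologyEx(m.astype(np.uint8),cv2.MORPH_OPEN,np.ones((3,3)))>0
    Q=np.ascontiguousarray(X[m][:,:2].astype(np.float32)).reshape(-1,1,2);print(n,m.sum(),np.median(z[m]).round(1),cv2.minAreaRect(Q))
w=np.zeros(z.shape,bool);w[90:160,280:360]=1
rect(w&(z>24)&(z<31),'battery top all (expos.+black)')
w=np.zeros(z.shape,bool);w[90:250,280:360]=1
rect(w&(z>32.5)&(z<40),'sleeve top')
plan([467.8,-70.6,150],-3.2)
```

```text
battery top all (expos.+black) 1957 26.5 ((466.6391296386719, -71.30960083007812), (47.26824951171875, 35.662288665771484), 86.11961364746094)
sleeve top 4583 34.7 ((463.0330505371094, -137.08018493652344), (85.03827667236328, 52.08026885986328), 86.27381896972656)
t1.48 grip [ 423.8 -137.9  152.5] F [-0.3  1.2 -1.2] w 94.1 gf 0.0
dp [0.3508 0.1975 0.0127] rot [-0.0005 -0.0005 -0.0018]
```

```bash
python3 -c "
from h import *
plan([466.8,-69.5,22],-3.7)"
```

```text
t1.48 grip [ 423.8 -137.9  152.5] F [-0.3  1.2 -1.2] w 94.1 gf 0.0
dp [0.3549 0.1932 0.6528] rot [-0.0005 -0.0005  0.0009]
```

Call:
{"name": "send_rows", "arguments": {"moves": [{"hand": -1,"dp": [0.1,0.06,0.02],"rotation": [0,0,0.001]},{"hand": -1,"dp": [0.22,0.12,0.06],"rotation": [0,0,0.001]},{"hand": -1,"dp": [0.32,0.18,0.15],"rotation": [0,0,0.001]},{"hand": -1,"dp": [0.355,0.193,0.27],"rotation": [0,0,0.001]},{"hand": -1,"dp": [0.355,0.193,0.39],"rotation": [0,0,0.001]},{"hand": -1,"dp": [0.355,0.193,0.5],"rotation": [0,0,0.001]},{"hand": -1,"dp": [0.355,0.193,0.58],"rotation": [0,0,0.001]},{"hand": -1,"dp": [0.355,0.193,0.62],"rotation": [0,0,0.001]}]}}

```text
time: 2.15
tcp_pos: [465.0, -72.3, 207.9]
tcp_rot: [[0.068, 0.998, -0.005], [0.998, -0.068, 0.0], [-0.0, -0.005, -1.0]]
ft_force: [-0.3, -0.1, -0.7]
grip_width: 93.6
grasp_force: 0.0
```

```bash
python3 -c "
from h import *
plan([466.8,-69.5,22],-3.7)"
```

```text
t2.15 grip [464.1 -72.3  27.5] F [-0.3 -0.1 -0.7] w 93.6 gf 0.0
dp [0.0147 0.0083 0.0273] rot [-0.0016  0.     -0.0012]
```

Call:
{"name": "send_rows", "arguments": {"moves": [{"hand": -1,"dp": [0.012,0.008,0.02],"rotation": [0,0,0]},{"hand": -1,"dp": [0.012,0.008,0.027],"rotation": [0,0,0]},{"hand": 1,"dp": [0.012,0.008,0.027],"rotation": [0,0,0]},{"hand": 1,"dp": [0.012,0.008,0.027],"rotation": [0,0,0]},{"hand": 1,"dp": [0.012,0.008,0.027],"rotation": [0,0,0]},{"hand": 1,"dp": [0.012,0.008,0.027],"rotation": [0,0,0]},{"hand": 1,"dp": [0.012,0.008,0.027],"rotation": [0,0,0]},{"hand": 1,"dp": [0.012,0.008,0.027],"rotation": [0,0,0]}]}}

```text
time: 2.82
tcp_pos: [468.0, -69.0, 205.7]
tcp_rot: [[0.066, 0.998, 0.001], [0.998, -0.066, -0.0], [-0.0, 0.001, -1.0]]
ft_force: [-0.4, -0.4, -0.7]
grip_width: 57.4
grasp_force: 0.0
```

```bash
python3 -c "
from h import *
s=r.observe();g=s['tcp_pos']+G*s['tcp_rot'][:,2]
a=np.radians(-3.7);plan(g+110*np.array([-np.sin(a),np.cos(a),0]),-3.7)"
```

```text
t2.82 grip [468.1 -69.   25.3] F [-0.4 -0.4 -0.7] w 57.4 gf 0.0
dp [ 5.497e-01  2.000e-04 -2.000e-04] rot [ 0.0003  0.0001 -0.0003]
```

Call:
{"name": "send_rows", "arguments": {"moves": [{"hand": 1,"dp": [0,0,0.015],"rotation": [0,0,0]},{"hand": 1,"dp": [0,0,0.015],"rotation": [0,0,0]},{"hand": 1,"dp": [0,0,0.015],"rotation": [0,0,0]},{"hand": 1,"dp": [0,0,0.015],"rotation": [0,0,0]},{"hand": 1,"dp": [0,0,0.015],"rotation": [0,0,0]},{"hand": 1,"dp": [0,0,0.015],"rotation": [0,0,0]},{"hand": 1,"dp": [0,0,0.015],"rotation": [0,0,0]},{"hand": 1,"dp": [0,0,0.015],"rotation": [0,0,0]}]}}

```text
time: 3.48
tcp_pos: [467.8, -68.9, 202.1]
tcp_rot: [[0.066, 0.998, -0.0], [0.998, -0.066, 0.0], [0.0, -0.0, -1.0]]
ft_force: [-0.3, -0.4, -2.0]
grip_width: 35.3
grasp_force: 30.0
```

```bash
python3 -c "
from h import *
s=r.observe();g=s['tcp_pos']+G*s['tcp_rot'][:,2]
a=np.radians(-3.7);plan(g+105*np.array([-np.sin(a),np.cos(a),0]),-3.7)"
```

```text
t3.48 grip [467.7 -68.9  21.7] F [-0.3 -0.4 -2. ] w 35.3 gf 30.0
dp [ 0.5251 -0.0009  0.    ] rot [-0.0001 -0.     -0.0003]
```

Call:
{"name": "send_rows", "arguments": {"moves": [{"hand": 1,"dp": [0.03,0,-0.002],"rotation": [0,0,0]},{"hand": 1,"dp": [0.1,0,-0.002],"rotation": [0,0,0]},{"hand": 1,"dp": [0.19,0,-0.002],"rotation": [0,0,0]},{"hand": 1,"dp": [0.28,0,-0.002],"rotation": [0,0,0]},{"hand": 1,"dp": [0.37,0,-0.002],"rotation": [0,0,0]},{"hand": 1,"dp": [0.45,0,-0.002],"rotation": [0,0,0]},{"hand": 1,"dp": [0.51,0,-0.002],"rotation": [0,0,0]},{"hand": 1,"dp": [0.525,0,0],"rotation": [0,0,0]}]}}

```text
time: 4.15
tcp_pos: [474.7, 37.7, 202.2]
tcp_rot: [[0.063, 0.998, -0.0], [0.998, -0.063, 0.001], [0.001, -0.0, -1.0]]
ft_force: [-0.2, -0.4, -1.7]
grip_width: 35.5
grasp_force: 30.0
```

Call:
{"name": "send_rows", "arguments": {"moves": [{"hand": 1,"dp": [0,0,0],"rotation": [0,0,0]},{"hand": 0.1,"dp": [0,0,0],"rotation": [0,0,0]},{"hand": -0.3,"dp": [0,0,0],"rotation": [0,0,0]},{"hand": -0.3,"dp": [0,0,0],"rotation": [0,0,0]},{"hand": -0.3,"dp": [0,0,0],"rotation": [0,0,0]},{"hand": -0.3,"dp": [0,0,0],"rotation": [0,0,0]},{"hand": -0.3,"dp": [0,0,-0.05],"rotation": [0,0,0]},{"hand": -0.3,"dp": [0,0,-0.15],"rotation": [0,0,0]}]}}

```text
time: 4.82
tcp_pos: [473.7, 35.6, 230.6]
tcp_rot: [[0.066, 0.998, -0.006], [0.998, -0.066, 0.0], [-0.0, -0.006, -1.0]]
ft_force: [-0.1, -0.2, 0.2]
grip_width: 61.1
grasp_force: 0.0
```

Run:
```python
from h import *
p,d,c=grab('scene'); cv2.imwrite('pics/s2.png',p[120:320,150:400].repeat(2,0).repeat(2,1)); 
p,d,c=grab('wrist'); cv2.imwrite('pics/w2.png',p); np.savez('w2.npz',p=p,d=d,X=pts(d,c))
plan([468,-26,60],-3.7)
```

```text
t4.92 grip [477.5  35.6  55.5] F [ 0.9  0.4 -0.3] w 60.8 gf 0.0
dp [-0.3101 -0.0204 -0.0229] rot [ 0.0023 -0.     -0.0004]
```

View pics/w2.png

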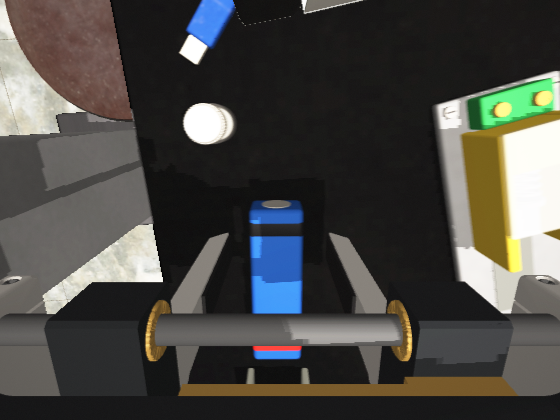

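Wrist view: the battery lies free of the sleeve, minus end at (276,203), red band at (276,350). I check its axis and re-grasp nearer plus.

Run:
```python
from h import *
D=np.load('w2.npz');X=D['X'];z=X[...,2]
w=np.zeros(z.shape,bool);w[195:312,235:318]=1
m=w&(z>23)&(z<31)
m=cv2.morphologyEx(m.astype(np.uint8),cv2.MORPH_OPEN,np.ones((3,3)))>0
print(cv2.minAreaRect(np.ascontiguousarray(X[m][:,:2].astype(np.float32)).reshape(-1,1,2)), X[m][:,1].max(),np.median(z[m]))
plan([470,-31,22.5],-3.7)
```

```text
((472.3889465332031, 18.991273880004883), (78.15821075439453, 36.007171630859375), 86.37261199951172) 58.646633571587635 26.441425335372777
t4.92 grip [477.5  35.6  55.5] F [ 0.9  0.4 -0.3] w 60.8 gf 0.0
dp [-0.3344 -0.0102  0.1647] rot [ 0.0023 -0.     -0.0004]
```

Call:
{"name": "send_rows", "arguments": {"moves": [{"hand": -0.3,"dp": [-0.1,0,0],"rotation": [0,0,0]},{"hand": -0.3,"dp": [-0.2,0,0],"rotation": [0,0,0]},{"hand": -0.3,"dp": [-0.29,0,0],"rotation": [0,0,0]},{"hand": -0.3,"dp": [-0.335,0,0.02],"rotation": [0,0,0]},{"hand": -0.3,"dp": [-0.335,0,0.07],"rotation": [0,0,0]},{"hand": -0.3,"dp": [-0.335,0,0.11],"rotation": [0,0,0]},{"hand": -0.3,"dp": [-0.335,0,0.13],"rotation": [0,0,0]},{"hand": -0.3,"dp": [-0.335,0,0.13],"rotation": [0,0,0]}]}}

```text
time: 5.58
tcp_pos: [469.6, -30.2, 204.1]
tcp_rot: [[0.065, 0.998, -0.004], [0.998, -0.065, 0.001], [0.001, -0.004, -1.0]]
ft_force: [-0.1, -0.2, 0.1]
grip_width: 61.3
grasp_force: 0.0
```

Run:
```python
from h import *
plan([469.7,-31,22.5],-3.7)
```

```text
t5.58 grip [468.9 -30.   23.7] F [-0.1 -0.2  0.1] w 61.3 gf 0.0
dp [-0.004   0.0008  0.006 ] rot [-0.0013 -0.0002 -0.    ]
```

Close, then lift.

Call:
{"name": "send_rows", "arguments": {"moves": [{"hand": 1,"dp": [0,0,0.006],"rotation": [0,0,0]},{"hand": 1,"dp": [0,0,0.006],"rotation": [0,0,0]},{"hand": 1,"dp": [0,0,0.006],"rotation": [0,0,0]},{"hand": 1,"dp": [0,0,0.006],"rotation": [0,0,0]},{"hand": 1,"dp": [0,0,0.006],"rotation": [0,0,0]},{"hand": 1,"dp": [0,0,0.006],"rotation": [0,0,0]},{"hand": 1,"dp": [0,0,0.006],"rotation": [0,0,0]},{"hand": 1,"dp": [0,0,0.006],"rotation": [0,0,0]}]}}

```text
time: 6.25
tcp_pos: [470.6, -31.0, 205.4]
tcp_rot: [[0.066, 0.998, 0.001], [0.998, -0.066, 0.0], [0.0, 0.001, -1.0]]
ft_force: [0.7, 1.2, 1.5]
grip_width: 35.9
grasp_force: 30.0
```

Run:
```python
from h import *
plan([469.7,-31,132.5],-3.7)
```

```text
t6.25 grip [470.7 -30.9  25. ] F [0.7 1.2 1.5] w 35.9 gf 30.0
dp [-4.000e-04 -3.800e-03 -5.373e-01] rot [ 0.0003 -0.0001 -0.0003]
```

Call:
{"name": "send_rows", "arguments": {"moves": [{"hand": 1,"dp": [0,0,-0.02],"rotation": [0,0,0]},{"hand": 1,"dp": [0,0,-0.07],"rotation": [0,0,0]},{"hand": 1,"dp": [0,0,-0.15],"rotation": [0,0,0]},{"hand": 1,"dp": [0,0,-0.24],"rotation": [0,0,0]},{"hand": 1,"dp": [0,0,-0.34],"rotation": [0,0,0]},{"hand": 1,"dp": [0,0,-0.43],"rotation": [0,0,0]},{"hand": 1,"dp": [0,0,-0.49],"rotation": [0,0,0]},{"hand": 1,"dp": [0,0,-0.52],"rotation": [0,0,0]}]}}

```text
time: 6.92
tcp_pos: [470.7, -31.2, 311.6]
tcp_rot: [[0.066, 0.998, 0.004], [0.998, -0.066, -0.001], [-0.001, 0.004, -1.0]]
ft_force: [-0.2, 0.1, -2.2]
grip_width: 35.8
grasp_force: 30.0
```

Run:
```python
from h import *
X=np.load('scene0.npz')['X'].reshape(-1,3)
m=(X[:,2]>60)&(X[:,2]<400)&(X[:,0]>640)&(X[:,1]>-200)&(X[:,1]<120)
Q=X[m]; print(len(Q)); 
if len(Q): i=Q[:,0].argsort()[:300:30]; print(np.round(Q[i]))
plan([674.7,-106,130],12.2)
```

```text
21383
[[ 863. -134.   66.]
 [ 869. -150.   64.]
 [ 871. -155.   61.]
 [ 874. -161.   63.]
 [ 875.   19.   72.]
 [ 877.   15.   63.]
 [ 878. -196.   63.]
 [ 879. -180.   68.]
 [ 880.    9.   78.]
 [ 881. -184.   67.]]
t6.92 grip [471.3 -31.4 131.2] F [-0.2  0.1 -2.2] w 35.8 gf 30.0
dp [-0.3063  1.0424  0.0099] rot [ 0.0011  0.0004 -0.0887]
```

Call:
{"name": "send_rows", "arguments": {"moves": [{"hand": 1,"dp": [-0.03,0.08,0],"rotation": [0,0,-0.01]},{"hand": 1,"dp": [-0.07,0.22,0],"rotation": [0,0,-0.02]},{"hand": 1,"dp": [-0.12,0.38,0],"rotation": [0,0,-0.035]},{"hand": 1,"dp": [-0.17,0.55,0],"rotation": [0,0,-0.05]},{"hand": 1,"dp": [-0.22,0.72,0],"rotation": [0,0,-0.065]},{"hand": 1,"dp": [-0.26,0.87,0],"rotation": [0,0,-0.08]},{"hand": 1,"dp": [-0.29,0.97,0],"rotation": [0,0,-0.088]},{"hand": 1,"dp": [-0.306,1,0],"rotation": [0,0,-0.089]}]}}

```text
time: 7.58
tcp_pos: [668.0, -106.3, 306.9]
tcp_rot: [[-0.212, 0.977, -0.002], [0.977, 0.212, -0.0], [0.0, -0.002, -1.0]]
ft_force: [-0.9, 0.2, -1.5]
grip_width: 35.8
grasp_force: 30.0
```

Call:
{"name": "send_rows", "arguments": {"moves": [{"hand": 1,"dp": [0,0.03,0],"rotation": [0,0,0]},{"hand": 1,"dp": [0,0.03,0],"rotation": [0,0,0]},{"hand": 1,"dp": [0,0.03,0],"rotation": [0,0,0]},{"hand": 1,"dp": [0,0.03,0],"rotation": [0,0,0]},{"hand": 1,"dp": [0,0.03,0],"rotation": [0,0,0]},{"hand": 1,"dp": [0,0.03,0],"rotation": [0,0,0]},{"hand": 1,"dp": [0,0.03,0],"rotation": [0,0,0]},{"hand": 1,"dp": [0,0.03,0],"rotation": [0,0,0]}]}}

```text
time: 8.25
tcp_pos: [671.5, -103.8, 309.4]
tcp_rot: [[-0.212, 0.977, 0.0], [0.977, 0.212, -0.0], [-0.0, 0.0, -1.0]]
ft_force: [0.0, -0.2, -2.3]
grip_width: 35.8
grasp_force: 30.0
```

Run:
```python
from h import *
plan([674.7,-106,130],12.2)
p,d,c=grab('wrist'); cv2.imwrite('pics/w3.png',p); np.savez('w3.npz',p=p,d=d,X=pts(d,c))
```

```text
t8.25 grip [ 671.6 -103.8  129. ] F [ 0.  -0.2 -2.3] w 35.8 gf 30.0
dp [-0.0141  0.0132 -0.0048] rot [0.0001 0.0001 0.0004]
```

View pics/w3.png

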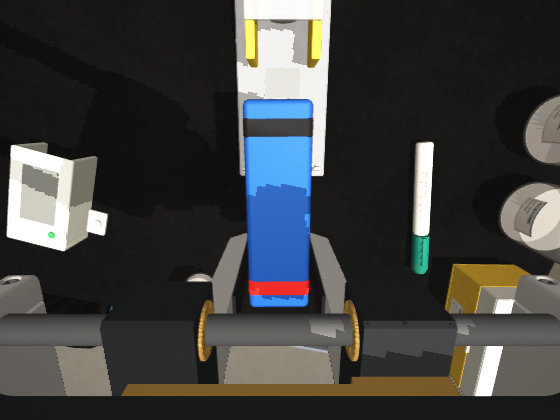

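Wrist view: held battery (245–313, 98–305), red band at (278,288); cradle behind it with plate edges at columns 237/328, cheeks at (251,42)/(315,42), hood lip at row ~18.

Run:
```python
from h import *
D=np.load('w3.npz');p=D['p'];X=D['X'];H,S,V=cv2.split(cv2.cvtColor(p,cv2.COLOR_BGR2HSV));z=X[...,2]
c=np.radians(12.2);O=np.array([651.4,1.5]);ex=np.array([np.cos(c),np.sin(c)]);ey=np.array([-ex[1],ex[0]])
L=np.stack([(X[...,:2]-O)@ex,(X[...,:2]-O)@ey],-1)
# plate edges per row
m=(z>2)&(z<14)&(S<70)&(V>90)
m[:,:200]=0;m[:,360:]=0
E=[]
for v in range(25,172,3):
    u=np.where(m[v])[0]
    if len(u)>10: E.append((L[v,u[0],1],L[v,u[0],0],L[v,u[-1],0]))
E=np.array(E);print('plate left',np.polyfit(E[:,0],E[:,1],1),'right',np.polyfit(E[:,0],E[:,2],1),'n',len(E),'y front',L[m][:,1].min(),'z',np.median(z[m]), 'xmed edges',np.median(E[:,1:],0))
for n,a,b in(('Lcheek',230,265),('Rcheek',300,330)):
    k=(H>18)&(H<35)&(S>120)&(z>38)&(z<50); k[:,:a]=0;k[:,b:]=0;k[75:]=0
    q=L[k];print(n,k.sum(),'x',np.percentile(q[:,0],[2,50,98]).round(1),'y',np.percentile(q[:,1],[1,99]).round(1),'z',np.median(z[k]).round(1))
k=(z>45)&(z<56)&(S<60)&(V>120);k[40:]=0;k[:,:235]=0;k[:,335:]=0
print('hood',k.sum(),L[k][:,1].min() if k.any() else 0, np.percentile(L[k][:,0],[1,99]) if k.any() else 0)
# battery
b=(z>105)&(z<160);b[:95]=0;b[310:]=0;b[:,:235]=0;b[:,320:]=0
k=b&(H>100)&(H<130)&(S>100); k|=b&(V<60); k[:, :246]=0;
q=np.c_[L[k],z[k]];A=np.c_[q[:,:2],np.ones(len(q))];co=np.linalg.lstsq(A,q[:,2],rcond=None)[0];
for _ in range(3):
    e=abs(A@co-q[:,2])<2; co=np.linalg.lstsq(A[e],q[e,2],rcond=None)[0]
print('bat plane slopes',co[:2],'tilt y deg',np.degrees(np.arctan(co[1])),'ctr',q[e].mean(0))
print('rect',cv2.minAreaRect(np.ascontiguousarray(q[e][:,:2].astype(np.float32)).reshape(-1,1,2)))
s=r.observe();g=s['tcp_pos']+G*s['tcp_rot'][:,2];print('grip local',(g[:2]-O)@ex,(g[:2]-O)@ey,g[2])
```

```text
plate left [ 2.46331960e-03 -3.96545697e+01] right [3.73406696e-03 3.88602358e+01] n 49 y front -187.93032922546524 z 6.653408899206456 xmed edges [-39.6769168   38.89986028]
Lcheek 400 x [-28.1 -24.5 -21.3] y [15.9 41.4] z 44.3
Rcheek 383 x [20.6 23.6 26.9] y [15.7 40.9] z 44.4
hood 1577 40.41238445401788 [-27.72897195  27.01554124]
bat plane slopes [-0.00069443 -0.00062874] tilt y deg -0.0360241910396594 ctr [ -3.76849099 -72.43538363 130.3351207 ]
rect ((-3.3704748153686523, -78.00403594970703), (119.24153137207031, 37.830963134765625), 89.82817077636719)
grip local -2.4804204750693 -107.26122766042529 128.93187341896186
```

```bash
cat >> h.py <<'E'
YAW=12.1
def wp(*W):
    c=np.radians(12.0);O=np.array([651.8,2.1,0])
    C=np.array([[np.cos(c),-np.sin(c),0],[np.sin(c),np.cos(c),0],[0,0,1]])
    for yb,zb,t in W:
        a=Ro.from_euler('x',-t,degrees=True).apply([0,-89.3,25.2])
        plan(O+C@(np.array([0,yb,zb])+a),YAW,t)
E
python3 -c "
from h import *
wp((30,90,12),(31,45,12))"
```

```text
t8.30 grip [ 671.6 -103.9  128.9] F [-0.2  0.2 -1.7] w 35.9 gf 30.0
dp [ 0.4656  0.0151 -0.0018] rot [ 0.0002 -0.0666  0.0009]
t8.30 grip [ 671.6 -103.9  128.9] F [-0.2  0.2 -1.7] w 35.9 gf 30.0
dp [0.4707 0.0151 0.2232] rot [ 0.0002 -0.0666  0.0009]
```

Call:
{"name": "send_rows", "arguments": {"moves": [{"hand": 1,"dp": [0.05,0.002,0],"rotation": [0,-0.008,0]},{"hand": 1,"dp": [0.14,0.005,0],"rotation": [0,-0.02,0]},{"hand": 1,"dp": [0.24,0.008,0],"rotation": [0,-0.034,0]},{"hand": 1,"dp": [0.34,0.012,0],"rotation": [0,-0.048,0.001]},{"hand": 1,"dp": [0.42,0.015,0],"rotation": [0,-0.06,0.001]},{"hand": 1,"dp": [0.466,0.015,0],"rotation": [0,-0.067,0.001]},{"hand": 1,"dp": [0.466,0.015,0],"rotation": [0,-0.067,0.001]},{"hand": 1,"dp": [0.466,0.015,0],"rotation": [0,-0.067,0.001]}]}}

```text
time: 8.97
tcp_pos: [654.8, -11.5, 309.1]
tcp_rot: [[-0.206, 0.978, 0.044], [0.956, 0.211, -0.204], [-0.209, 0.0, -0.978]]
ft_force: [0.5, -0.8, -1.5]
grip_width: 35.8
grasp_force: 30.0
```

```bash
python3 -c "
from h import *
wp((30,40,12),(31,15,12))"
```

```text
t8.97 grip [662.9 -48.4 132.7] F [ 0.5 -0.8 -1.5] w 35.8 gf 30.0
dp [ 0.0487 -0.0011  0.2425] rot [0.0002 0.0004 0.0003]
t8.97 grip [662.9 -48.4 132.7] F [ 0.5 -0.8 -1.5] w 35.8 gf 30.0
dp [ 0.0798 -0.0011  0.3637] rot [0.0002 0.0004 0.0003]
```

Call:
{"name": "send_rows", "arguments": {"moves": [{"hand": 1,"dp": [0.01,0,0.05],"rotation": [0,0,0]},{"hand": 1,"dp": [0.025,0,0.12],"rotation": [0,0,0]},{"hand": 1,"dp": [0.037,0,0.19],"rotation": [0,0,0]},{"hand": 1,"dp": [0.049,0,0.243],"rotation": [0,0,0]},{"hand": 1,"dp": [0.06,0,0.285],"rotation": [0,0,0]},{"hand": 1,"dp": [0.068,0,0.32],"rotation": [0,0,0]},{"hand": 1,"dp": [0.075,0,0.34],"rotation": [0,0,0]},{"hand": 1,"dp": [0.077,0,0.35],"rotation": [0,0,0]}]}}

```text
time: 9.63
tcp_pos: [654.8, -12.0, 236.5]
tcp_rot: [[-0.204, 0.978, 0.043], [0.956, 0.209, -0.204], [-0.209, -0.001, -0.978]]
ft_force: [-0.8, 0.4, -2.2]
grip_width: 35.7
grasp_force: 30.0
```

Run:
```python
from h import *
wp((31,15,12),(47,12.5,12))
p,d,c=grab('side'); cv2.imwrite('pics/sd3.png',cv2.resize(p[150:270,240:420],None,fx=4,fy=4))
```

```text
t9.63 grip [662.6 -48.8  60.1] F [-0.8  0.4 -2.2] w 35.7 gf 30.0
dp [ 0.0059 -0.0005  0.0083] rot [-0.0002  0.0003 -0.0002]
t9.63 grip [662.6 -48.8  60.1] F [-0.8  0.4 -2.2] w 35.7 gf 30.0
dp [ 0.0867 -0.0004  0.0038] rot [-0.0002  0.0003 -0.0002]
```

View pics/sd3.png

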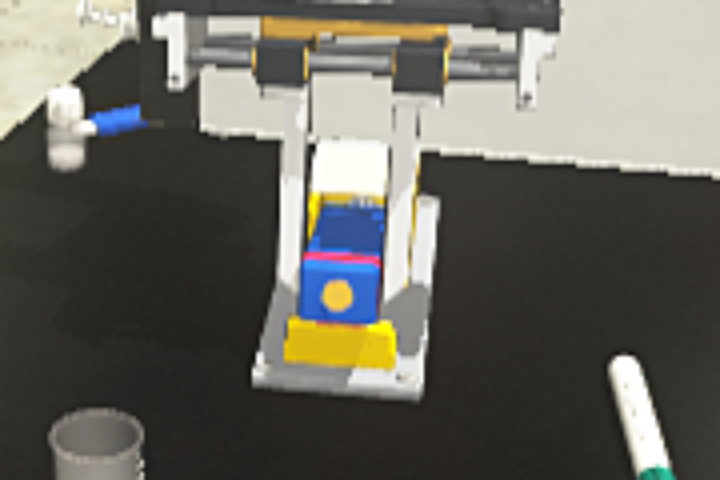

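Side view: the tilted battery (plus face at (338,290)) is above the yellow wall and centred between the cheeks. I push it in.

Call:
{"name": "send_rows", "arguments": {"moves": [{"hand": 1,"dp": [0.006,0,0.006],"rotation": [0,0,0]},{"hand": 1,"dp": [0.02,0,0.006],"rotation": [0,0,0]},{"hand": 1,"dp": [0.034,0,0.005],"rotation": [0,0,0]},{"hand": 1,"dp": [0.048,0,0.005],"rotation": [0,0,0]},{"hand": 1,"dp": [0.062,0,0.004],"rotation": [0,0,0]},{"hand": 1,"dp": [0.075,0,0.004],"rotation": [0,0,0]},{"hand": 1,"dp": [0.086,0,0.004],"rotation": [0,0,0]},{"hand": 1,"dp": [0.086,0,0.004],"rotation": [0,0,0]}]}}

```text
time: 10.35
tcp_pos: [651.5, 4.4, 233.7]
tcp_rot: [[-0.205, 0.978, 0.045], [0.956, 0.21, -0.206], [-0.211, 0.001, -0.978]]
ft_force: [0.1, -3.7, -0.4]
grip_width: 35.3
grasp_force: 30.0
```

Run:
```python
from h import *
wp((47,12.5,12),(62.5,10.5,12))
```

```text
t10.35 grip [659.7 -32.7  57.3] F [ 0.1 -3.7 -0.4] w 35.3 gf 30.0
dp [ 0.0019 -0.0014  0.0073] rot [ 0.0003  0.0009 -0.    ]
t10.35 grip [659.7 -32.7  57.3] F [ 0.1 -3.7 -0.4] w 35.3 gf 30.0
dp [ 0.0798 -0.0012  0.0007] rot [ 0.0003  0.0009 -0.    ]
```

Call:
{"name": "send_rows", "arguments": {"moves": [{"hand": 1,"dp": [0.012,0,0.004],"rotation": [0,0,0]},{"hand": 1,"dp": [0.024,0,0.004],"rotation": [0,0,0]},{"hand": 1,"dp": [0.037,0,0.003],"rotation": [0,0,0]},{"hand": 1,"dp": [0.05,0,0.002],"rotation": [0,0,0]},{"hand": 1,"dp": [0.062,0,0.001],"rotation": [0,0,0]},{"hand": 1,"dp": [0.073,0,0.001],"rotation": [0,0,0]},{"hand": 1,"dp": [0.08,0,0.001],"rotation": [0,0,0]},{"hand": 1,"dp": [0.08,0,0.001],"rotation": [0,0,0]}]}}

```text
time: 11.02
tcp_pos: [648.7, 18.2, 231.1]
tcp_rot: [[-0.204, 0.978, 0.047], [0.955, 0.209, -0.209], [-0.214, 0.002, -0.977]]
ft_force: [0.9, -9.1, 3.5]
grip_width: 35.8
grasp_force: 30.0
```

Run:
```python
from h import *
wp((62.5,10.5,12),(62.5,9.5,6),(62.5,8.5,0))
p,d,c=grab('wrist'); cv2.imwrite('pics/w4.png',p)
```

```text
t11.02 grip [657.1 -19.5  54.9] F [ 0.9 -9.1  3.5] w 35.8 gf 30.0
dp [ 0.0082 -0.0017  0.003 ] rot [ 0.0006  0.002  -0.0004]
t11.02 grip [657.1 -19.5  54.9] F [ 0.9 -9.1  3.5] w 35.8 gf 30.0
dp [-0.0954 -0.0017  0.0609] rot [ 0.0006  0.0354 -0.0003]
t11.02 grip [657.1 -19.5  54.9] F [ 0.9 -9.1  3.5] w 35.8 gf 30.0
dp [-0.1929 -0.0018  0.1294] rot [ 0.0006  0.0687 -0.0003]
```

View pics/w4.png

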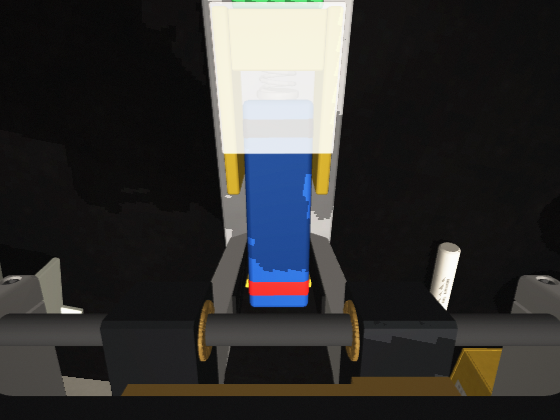

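Wrist view: minus end under the hood (visible at (278,110)), battery unmoved within the fingers, red band at (278,288). Push slightly more and begin lowering the plus end.

Call:
{"name": "send_rows", "arguments": {"moves": [{"hand": 1,"dp": [0.008,0,0.002],"rotation": [0,0,0]},{"hand": 1,"dp": [0.015,0,0.003],"rotation": [0,0.001,0]},{"hand": 1,"dp": [-0.005,0,0.013],"rotation": [0,0.008,0]},{"hand": 1,"dp": [-0.025,0,0.025],"rotation": [0,0.015,0]},{"hand": 1,"dp": [-0.045,0,0.037],"rotation": [0,0.022,0]},{"hand": 1,"dp": [-0.065,0,0.049],"rotation": [0,0.029,0]},{"hand": 1,"dp": [-0.085,0,0.06],"rotation": [0,0.035,0]},{"hand": 1,"dp": [-0.085,0,0.06],"rotation": [0,0.035,0]}]}}

```text
time: 11.73
tcp_pos: [652.8, -2.0, 222.4]
tcp_rot: [[-0.206, 0.978, 0.024], [0.973, 0.207, -0.103], [-0.105, 0.002, -0.994]]
ft_force: [0.4, -8.6, 3.8]
grip_width: 35.5
grasp_force: 30.0
```

Run:
```python
from h import *
wp((62.5,9.5,6),(63,8.5,0))
```

```text
t11.73 grip [657.1 -20.6  43. ] F [ 0.4 -8.6  3.8] w 35.5 gf 30.0
dp [-0.0034 -0.0008 -0.0044] rot [ 0.0005  0.0003 -0.0009]
t11.73 grip [657.1 -20.6  43. ] F [ 0.4 -8.6  3.8] w 35.5 gf 30.0
dp [-0.1054 -0.0007  0.0527] rot [ 0.0005  0.0336 -0.0008]
```

Call:
{"name": "send_rows", "arguments": {"moves": [{"hand": 1,"dp": [-0.015,0,0.006],"rotation": [0,0.005,0]},{"hand": 1,"dp": [-0.033,0,0.014],"rotation": [0,0.011,0]},{"hand": 1,"dp": [-0.052,0,0.023],"rotation": [0,0.017,0]},{"hand": 1,"dp": [-0.07,0,0.032],"rotation": [0,0.023,0]},{"hand": 1,"dp": [-0.09,0,0.042],"rotation": [0,0.029,0]},{"hand": 1,"dp": [-0.105,0,0.05],"rotation": [0,0.0336,0]},{"hand": 1,"dp": [-0.105,0,0.05],"rotation": [0,0.0336,0]},{"hand": 1,"dp": [-0.105,0,0.05],"rotation": [0,0.0336,0]}]}}

```text
time: 12.4
tcp_pos: [657.3, -22.8, 214.5]
tcp_rot: [[-0.208, 0.978, 0.002], [0.978, 0.208, -0.001], [-0.001, 0.002, -1.0]]
ft_force: [1.2, -8.3, 2.2]
grip_width: 36.1
grasp_force: 30.0
```

Run:
```python
from h import *
wp((63,8,0))
p,d,c=grab('wrist'); X=pts(d,c)
c=np.radians(12.1);L=(X-np.array([651,2,0]))@np.array([[np.cos(c),-np.sin(c),0],[np.sin(c),np.cos(c),0],[0,0,1]])
w=np.zeros(d.shape,bool);w[150:310,250:308]=1
k=w&(abs(L[...,0])<15)&(L[...,1]>-60)&(L[...,1]<30)&(L[...,2]>25)&(L[...,2]<60)
print('top plane [sx sy z0]',np.linalg.lstsq(np.c_[L[k][:,:2],np.ones(k.sum())],L[k][:,2],rcond=None)[0],k.sum(),L[k][:,1].min())
```

```text
t12.40 grip [657.7 -22.9  34.1] F [ 1.2 -8.3  2.2] w 36.1 gf 30.0
dp [-0.0039 -0.0012  0.0046] rot [ 0.0006  0.0003 -0.0005]
top plane [sx sy z0] [2.62925255e-03 3.44023952e-02 3.64880166e+01] 7582 -59.77765795248321
```

```bash
cat > prof.py <<'E'
from h import *
p,d,c=grab('wrist'); X=pts(d,c)
c=np.radians(12.1);L=(X-np.array([651,2,0]))@np.array([[np.cos(c),-np.sin(c),0],[np.sin(c),np.cos(c),0],[0,0,1]])
for y in range(-68,64,8):
    k=(abs(L[...,0])<12)&(abs(L[...,1]-y)<3)&(L[...,2]>3)&(L[...,2]<60)
    if k.sum()>20: print(y,k.sum(),np.percentile(L[k][:,2],[10,50,90]).round(1))
q=(abs(L[...,0])>33)&(abs(L[...,0])<38)&(L[...,1]>-40)&(L[...,1]<10)&(L[...,2]<20)&(L[...,2]>2)
print('plate z',np.median(L[q][:,2]))
E
python3 prof.py
```

```text
-60 148 [28.4 29.1 30.6]
-52 341 [34.  34.7 35.4]
-44 349 [34.5 35.2 35.9]
-36 370 [34.5 35.2 36. ]
-28 379 [34.8 35.5 36.2]
-20 403 [35.  35.8 36.5]
-12 418 [35.3 36.  36.8]
-4 433 [35.6 36.4 37.1]
4 456 [35.8 36.6 37.4]
12 484 [36.  36.9 37.7]
20 497 [36.3 37.1 38. ]
28 535 [36.7 37.5 38.2]
36 530 [36.9 37.8 38.5]
44 662 [47.8 48.6 49.4]
52 660 [47.8 48.6 49.4]
60 733 [47.7 48.5 49.4]
plate z 6.552366645681611
```

The battery sits ~1.9° minus-end-high in the grip (plus end already down). Tilt the tool minus-down about the grip point.

```bash
python3 -c "
from h import *
s=r.observe();g=s['tcp_pos']+G*s['tcp_rot'][:,2]
plan(g+[0,0,0],YAW,2.5);plan(g+[0,0,-1.5],YAW,2.5)"
```

```text
t12.50 grip [657.7 -22.8  34.1] F [ 1.7 -9.   2.4] w 35.5 gf 30.0
dp [0.0382 0.0016 0.0008] rot [ 0.0006 -0.0135 -0.0005]
t12.50 grip [657.7 -22.8  34.1] F [ 1.7 -9.   2.4] w 35.5 gf 30.0
dp [0.0382 0.0016 0.0083] rot [ 0.0006 -0.0135 -0.0005]
```

Call:
{"name": "send_rows", "arguments": {"moves": [{"hand": 1,"dp": [0.013,0,0],"rotation": [0,-0.0045,0]},{"hand": 1,"dp": [0.026,0,0],"rotation": [0,-0.009,0]},{"hand": 1,"dp": [0.038,0,0.001],"rotation": [0,-0.0135,0]},{"hand": 1,"dp": [0.038,0,0.004],"rotation": [0,-0.0135,0]},{"hand": 1,"dp": [0.038,0,0.008],"rotation": [0,-0.0135,0]},{"hand": 1,"dp": [0.038,0,0.008],"rotation": [0,-0.0135,0]},{"hand": 1,"dp": [0.038,0,0.008],"rotation": [0,-0.0135,0]},{"hand": 1,"dp": [0.038,0,0.008],"rotation": [0,-0.0135,0]}]}}

```text
time: 13.17
tcp_pos: [655.8, -14.6, 213.3]
tcp_rot: [[-0.208, 0.978, 0.012], [0.977, 0.208, -0.041], [-0.042, 0.003, -0.999]]
ft_force: [1.5, -8.0, 2.8]
grip_width: 35.8
grasp_force: 30.0
```

```bash
python3 prof.py; python3 -c "
from h import *
wp((63,8,0))"
```

```text
-60 165 [28.3 29.1 29.9]
-52 328 [33.9 34.5 35.2]
-44 340 [34.1 34.8 35.4]
-36 368 [33.8 34.6 35.3]
-28 388 [33.9 34.6 35.3]
-20 394 [33.9 34.6 35.3]
-12 413 [33.9 34.6 35.3]
-4 429 [33.8 34.6 35.4]
4 461 [33.8 34.6 35.4]
12 481 [33.8 34.5 35.3]
20 494 [33.8 34.6 35.4]
28 530 [33.9 34.6 35.4]
36 486 [33.8 34.6 35.4]
44 695 [47.8 48.6 49.4]
52 739 [47.7 48.5 49.4]
60 765 [47.7 48.6 49.5]
plate z 6.572613767401446
t13.22 grip [657.9 -21.9  33.1] F [ 1.5 -7.7  2.1] w 35.5 gf 30.0
dp [-0.0457 -0.0024  0.0004] rot [ 0.0009  0.0135 -0.0004]
```

Flat at seated height. Release and retract.

Call:
{"name": "send_rows", "arguments": {"moves": [{"hand": 0.1,"dp": [0,0,0],"rotation": [0,0,0]},{"hand": -0.3,"dp": [0,0,0],"rotation": [0,0,0]},{"hand": -0.3,"dp": [0,0,0],"rotation": [0,0,0]},{"hand": -0.3,"dp": [0,0,0],"rotation": [0,0,0]},{"hand": -0.3,"dp": [0,0,0],"rotation": [0,0,0]},{"hand": -0.3,"dp": [0,0,-0.04],"rotation": [0,0,0]},{"hand": -0.3,"dp": [0,0,-0.14],"rotation": [0,0,0]},{"hand": -0.3,"dp": [0,0,-0.26],"rotation": [0,0,0]}]}}

```text
time: 13.88
tcp_pos: [654.0, -10.8, 262.4]
tcp_rot: [[-0.209, 0.978, 0.003], [0.977, 0.209, -0.036], [-0.036, -0.004, -0.999]]
ft_force: [0.5, 0.3, 0.2]
grip_width: 61.2
grasp_force: 0.0
```

Call:
{"name": "send_rows", "arguments": {"moves": [{"hand": -0.3,"dp": [-0.05,0,-0.05],"rotation": [0,0,0]},{"hand": -0.3,"dp": [-0.1,0,-0.1],"rotation": [0,0,0]},{"hand": -0.3,"dp": [-0.2,0,-0.15],"rotation": [0,0,0]},{"hand": -0.3,"dp": [-0.3,0,-0.2],"rotation": [0,0,0]},{"hand": -0.3,"dp": [-0.35,0,-0.2],"rotation": [0,0,0]},{"hand": -0.3,"dp": [-0.35,0,-0.2],"rotation": [0,0,0]},{"hand": -0.3,"dp": [-0.35,0,-0.2],"rotation": [0,0,0]},{"hand": -0.3,"dp": [-0.35,0,-0.2],"rotation": [0,0,0]}]}}

```text
time: 14.55
tcp_pos: [668.7, -77.7, 304.9]
tcp_rot: [[-0.209, 0.978, 0.006], [0.977, 0.209, -0.035], [-0.036, -0.002, -0.999]]
ft_force: [0.6, -0.1, -0.1]
grip_width: 61.2
grasp_force: 0.0
```

```bash
python3 prof.py
python3 - <<'E'
from h import *
p,d,c=grab('wrist'); cv2.imwrite('pics/w5.png',p)
print(r.observe()['time'],r.observe()['ft_force'])
E
```

```text
-68 82 [28.2 29.1 29.8]
-60 164 [28.6 30.4 34.4]
-52 202 [33.7 34.5 35.4]
-44 222 [33.9 34.8 35.8]
-36 239 [33.8 34.6 35.5]
-28 239 [33.7 34.6 35.6]
-20 237 [33.8 34.6 35.5]
-12 212 [33.7 34.5 35.6]
-4 241 [33.8 34.6 35.5]
4 248 [33.8 34.6 35.5]
12 248 [33.6 34.6 35.5]
20 273 [33.6 34.6 35.6]
28 281 [33.7 34.6 35.5]
36 286 [33.7 34.6 35.6]
44 404 [35.1 48.3 49.4]
52 353 [47.6 48.6 49.5]
60 365 [47.5 48.6 49.6]
plate z 6.635848684360622
14.65 [ 0.45973518 -0.20939075  0.14881264]
```

View pics/w5.png

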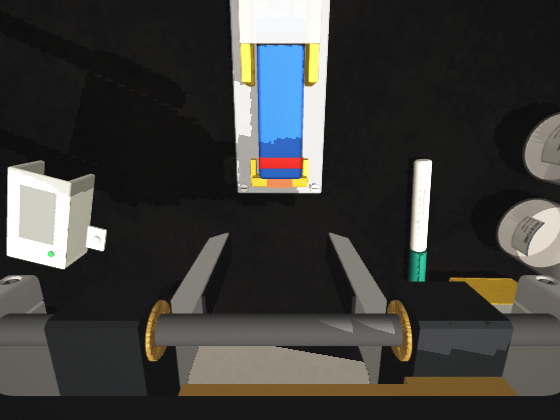

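The battery lies flat between the guides, with its plus face against the end wall (row ~180), and the gripper is clear. I hand in.

```bash
python3 -c "
from station import r
print(r.hand_in())"
```

```text
the job is handed in; nothing more can be done
None
```

The battery is in the cradle, flat and with its plus end against the yellow end wall in the last depth check and picture; the job was handed in at about 14.7 s, and no verdict came back.

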